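Set the slide's handwheel to the pointer, play taken up

TASK

Two handwheel slides stand on the bench; work only the one with the larger handwheel and leave the smaller handwheel as it is. By its upright black handle, turn the larger handwheel anticlockwise (seen from above) until the handle stands about an eighth of a turn past the fixed steel pointer, then bring it back clockwise, turning only that way, until the handle stands in line with the pointer, so that the play in the drive is taken up. Then let go, leaving it there.

Things in the scene. Friction and masses are not known exactly. Their poses are not given: they have to be found in the camera images.
- big_handle (a point): Centre of the free-spinning upright black handle (24 mm dia, 56 tall) of the larger handwheel, a level aluminium disc 150 mm across; 58 mm from the wheel's upright axis, 122 mm above the bench (disc's face 90, nothing else on it above 95). Starts 24 to 85 degrees clockwise of the pointer, from above; goes 97 degrees either side. Takes 2 N in the play, 8 N beyond; stays put. Ignore its rotation.
- big_pointer (a point): Tip of the fixed flat steel pointer at the larger wheel's rim, 89 mm above the bench. Its x axis is level, from the tip to the wheel's axis 79 mm away; z up. In line: the handle lies straight between tip and wheel axis. Pointer and bracket lie outside the rim (within 38 mm of it), no higher than the disc's face; the grey housing is below, rail and carriage opposite the pointer.
- big_wheel (a joint): Play of the larger wheel on its drive shaft, rad, -0.17 to +0.17, positive anticlockwise from above. Within it the shaft and carriage stay still; at +0.17 the wheel drives them anticlockwise, at -0.17 clockwise. After more than 0.34 rad of clockwise turning it reads -0.17: play taken up.
- small_handle (a point): Centre of the upright black handle (16 mm dia, 36 tall) of the other, smaller handwheel, a disc 96 mm across on a smaller slide of the same make; 112 mm above the bench, 34 mm from its wheel's axis. Not to be turned.

How it is judged:
By the outcome, as a careful person would: the job done as asked, in the order asked, and still so for the second after the job is handed in, with the robot touching nothing.
It also fails if it takes over 35 s, if anything falls off the work surface, if the arm or the gripper's body presses on something with over 40 N, if the wrist force passes 120 N, or if a joint passes its speed limit or range.

ROBOT

A 6-joint arm with a two-finger parallel gripper is mounted at the origin on the work surface. World frame = base frame: x ahead of the robot, y to its left, z up, the work surface at z = 0. Lengths are in mm, angles in rad, forces in N, time in s.
With the tool pointing down it reaches from about 275 to 725 mm from the base axis. Payload 15.9 kg.
Tool frame: the origin (TCP) lies at the centre of the arm's flange, where the gripper is bolted on; the fingertips stand 173 mm ahead of it and the grasp point (between the pads) lies 155 mm ahead of it; y points along the fingers, x is the direction in which the jaws open and shut, and the axes are right-handed (so a half turn about y gives the same grasp; the last joint's range is limited). The gripper opens to 85 mm and grips with 20 to 120 N. Pads are 22 mm wide; open, the fingers measure 114 mm over their backs; the gripper's body (76 mm by 85 mm) begins 54 mm behind the grasp point. The pads swing forward as they close: fully open they stand 13 mm farther back than shut.
Start: joints at [-1.236, 0.213, -0.034, 1.323, 0, 1.571], TCP at [164.284, -472.225, 404.706] pointing down, gripper open.
Joint ranges: [-2.98, 2.98], [-0.74, 1.72], [-1.14, 1.35], [-2.1, 2.04], [-1.57, 1.44], [-3.14, 3.14]. Speed limits (rad/s): [1.89, 1.89, 2.39, 2.57, 3.14, 3.14].

INTERFACE

Orientations are given as a 3x3 rotation matrix whose columns are the frame's x, y, z axes.
In Python, from plant import bot gives the robot as it stands.
- The arm moves only by the tool servo_tool, never from a script. Its argument "rows" is a list that holds one entry, the list of rows, each a list of 7 numbers: the shift along the tool's x, y, z in cm, then the turn, a rotation vector about the tool's x, y, z in rad, then the opening, from -1 (shut) to 1 (fully open). A call has 1 to 8 rows; each row shifts and turns the commanded pose from where the row before left it, along the tool's axes as they then stand; what a row does not reach is not made up. A row lasts 1/12 s, in which the tool goes at most 41.7 mm and 7.16 degrees, less where a joint would pass 70% of its speed; a pose out of reach is approached as far as the arm can. A call is refused whole if a number of a shift passes 4.17 or a number of a turn 0.125, either way. A call with a gripper value outside its range is refused whole. The fingers move at their own pace and stop on an object; "grip_force" is the grip in N (left out, the last holds). Time passes only in rows, so rows that do not move let the fingers close. It gives the time, the measured TCP pose, the force and the opening at its end, in the units of the state.
- bot.read_state(): the state, without advancing time (a new reading comes with each control period).
- bot.camera(name): name is "side" or "top"; returns the picture (384x512x3 uint8, blue, green, red); there is no depth.
- bot.calibration(name): a dict with "intrinsics" (3x3 intrinsics, pixels), "R" (3x3) and "t" (3): a world point X has camera coordinates R X + t. Camera axes: x right, y down, z forward; pixel columns grow to the right and rows downward; lengths in mm; the calibration is good to about 2 mm. A picture is of the moment at which its call begins. calibration takes no time and is no camera call.
- bot.sign_off(): hands the job in, once; it reports no verdict.
Trained networks look in the newest picture that a camera, given by its name, has taken for a name from the list of things; names that differ only in an ending like _2 or _b are one class to them, and where a whole thing is asked for, a point or a joint stands for the part that bears it (a point fixed in the world has none). Each returns a list of dicts, best first, with "p" (0 to 1); they miss things now and then, are a little off and sometimes report something else, mostly with a low value. They report only what shows in the picture. A call takes as long as a camera call.
- bot.look_for(label, camera): "rect" ([left, top, right, bottom] in pixels, round what is visible of it).
The state is a dict: "t": time; "joint_pos": joint angles; "qd": joint speeds; "effort": joint torques, N m; "tcp_pos": TCP position; "eef_rot": TCP orientation; "force": force on the tool from outside, world axes, zero at the start; "moment": the same for the moment, N m; "finger_gap": finger opening in mm.
Only numpy, scipy, OpenCV 4.12 (cv2) and the standard library are available. Lean on these libraries where they do the work, as an engineer would, in place of code of your own. Each camera call takes 0.05 s, during which the arm holds its last target. There are 200 camera calls.

## Working session

There is one attempt and no reset: what is moved stays moved. The work goes in short steps, Python scripts to look and compute and a tool call to move; the robot and the scene stay as the last step left them, time stands still between calls to the robot, and variables do not carry over. Pictures are saved under pics/ and viewed, about 8 in all and at most 12, crops included, and the job is handed in when it is done.

Besides the shell and the picture viewer there is one more tool, called after "Emit:" by a JSON object that holds its "api" and its "payload", one argument or row to a line. servo_tool: Moves the arm, as the interface text tells. Its arguments: {"type":"object","properties":{"rows":{"type":"array","items":{"type":"array","items":{"type":"array","items":{"type":"number"}}}},"grip_force":{"type":"number"}},"required":["rows"]}

```bash
mkdir -p pics; cat > h.py <<'E'
import numpy as np, cv2
from plant import bot
def ray(cam,px,z):
    c=bot.calibration(cam);K=np.array(c["intrinsics"]);R=np.array(c["R"]);t=np.array(c["t"])
    d=R.T@np.linalg.inv(K)@np.array([px[0],px[1],1.]);o=-R.T@t
    return o+d*(z-o[2])/d[2]
def proj(cam,X):
    c=bot.calibration(cam);p=np.array(c["intrinsics"])@(np.array(c["R"])@np.array(X,float)+np.array(c["t"]));return p[:2]/p[2]
E
python3 - <<'E'
from h import *
for c in("top","side"):
    im=bot.camera(c);cv2.imwrite(f"pics/{c}0.png",im)
    k=bot.calibration(c);print(c,-np.array(k["R"]).T@np.array(k["t"]))
    for n in("big_handle","big_wheel","small_handle"):
        print(c,n,[(np.round(d["rect"]),round(d["p"],2)) for d in bot.look_for(n,c)[:3]])
print(bot.read_state())
E
```

```text
top [ 4.45103311e+02 -6.57336363e-01  8.39046351e+02]
top big_handle []
top big_wheel []
top small_handle []
side [214.56297036 662.6270282  691.49104945]
side big_handle [(array([174., 274., 193., 303.]), 0.86)]
side big_wheel [(array([143., 243., 235., 318.]), 0.71)]
side small_handle [(array([293., 138., 304., 152.]), 0.4)]
{'t': 0.4, 'joint_pos': array([-1.23594362e+00,  2.12962577e-01, -3.45146850e-02,  1.32349347e+00,
        1.74640207e-05,  1.57079549e+00]), 'qd': array([ 8.94451933e-04, -5.99625562e-05,  1.94638953e-04, -5.17332199e-04,
        8.18458258e-05, -9.64470964e-04]), 'effort': array([-1.23267728e-03, -6.85344815e+01,  4.86910379e+01,  4.72759333e-03,
        1.66839163e-05, -1.15546391e-05]), 'tcp_pos': array([ 164.30488381, -472.19264525,  404.62898992]), 'eef_rot': array([[ 3.28630844e-01, -4.08199471e-05,  9.44458451e-01],
       [-9.44458436e-01,  1.70455423e-04,  3.28630847e-01],
       [-1.74402758e-04, -9.99999985e-01,  1.74641661e-05]]), 'force': array([ 0.44721432,  1.32775384, -0.6538736 ]), 'moment': array([0.03686248, 0.00108687, 0.01102789]), 'finger_gap': 85.11577399044214}
```

View images.

View pics/top0.png

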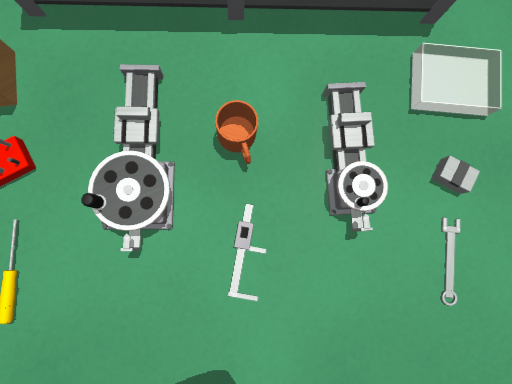

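View pics/side0.png

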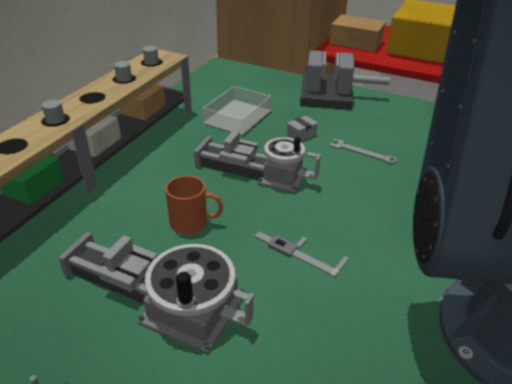

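```bash
python3 - <<'E'
from h import *
im=cv2.imread("pics/top0.png")[140:260,70:190]
cv2.imwrite("pics/topz.png",cv2.resize(im,(600,600),interpolation=cv2.INTER_CUBIC))
c=ray("top",(128.5,190),90);print(c)
for p in[(168.5,190),(89,190),(129,153),(129,228)]:print(ray("top",p,90)-c)
print("handletop",ray("top",(91,200),150)-c)
for p in [(131,238),(128,234),(132,230),(136,238)]: print(ray("top",p,89)-c)
E
```

```text
[537.87069105 197.61392754  90.        ]
[  0.11409616 -73.48488657   0.        ]
[-0.11185898 72.04401224  0.        ]
[69.78952462  1.56433227  0.        ]
[-69.97823633  -3.40166656   0.        ]
handletop [-24.56103597  46.23974059  60.        ]
[-88.1201305   -7.39883505  -1.        ]
[-80.85435524  -1.72140764  -1.        ]
[-73.6008068   -8.70293032  -1.        ]
[-88.14561872 -16.43454173  -1.        ]
```

View pics/topz.png

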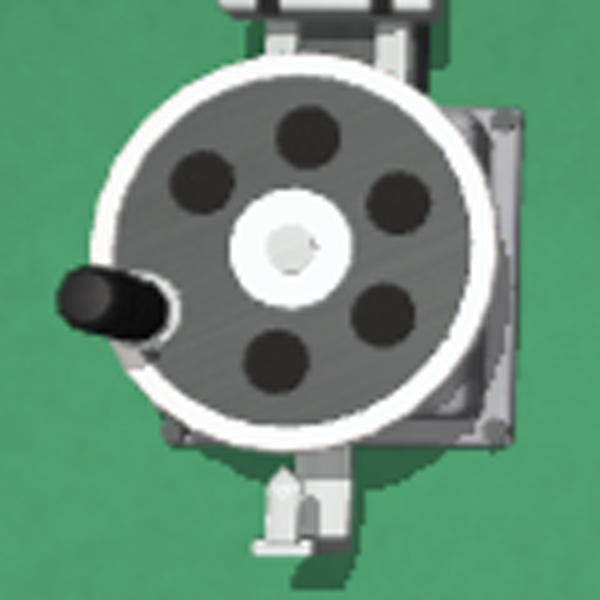

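```bash
python3 - <<'E'
from h import *
z=lambda x,y:(x/5+69.6,y/5+139.6)
# rim fit by 4 extremes -> world
E=np.array([ray("top",z(*p),90)[:2] for p in[(91,250),(496,250),(293,54),(293,449)]])
c=np.array([E[2:,0].mean(),E[:2,1].mean()]);print("axis",c,"r",E-c)
tip=ray("top",z(284,468),89)[:2];base=ray("top",z(283,545),89)[:2]
h=ray("top",z(85,295),150)[:2];hs=ray("side",(183.5,288.5),122)[:2]
for n,p in(("tip",tip),("ptrbase",base),("htop",h),("hside",hs)):
    d=p-c;print(n,p,np.hypot(*d),np.degrees(np.arctan2(d[1],d[0]))%360)
print("small", ray("side",(298.5,145),112))
for n,p in(("axis",[*c,90]),("tip",[*tip,89])):print(n,proj("side",p))
im=cv2.imread("pics/side0.png")[230:350,130:270];cv2.imwrite("pics/sidez.png",cv2.resize(im,(700,600),interpolation=cv2.INTER_CUBIC))
E
```

```text
axis [538.98420999 197.73380258] r [[ -0.48590557  74.14070171]
 [ -0.25018822 -74.14070171]
 [ 73.63498373   3.10385389]
 [-73.63498373  -2.16562005]]
tip [458.47553649 198.83705966] 80.51623243659697 179.21489181581651
ptrbase [430.65209432 198.18554529] 108.33305755037921 179.76107915267144
htop [515.68213198 251.3022667 ] 58.4171823015437 113.50885685544948
hside [514.406569   250.53165941] 58.23808137851071 114.96219075982724
small [ 509.3175058 -234.0380994  112.       ]
axis [188.92156102 274.67120922]
tip [231.70418543 291.75788745]
```

View pics/sidez.png

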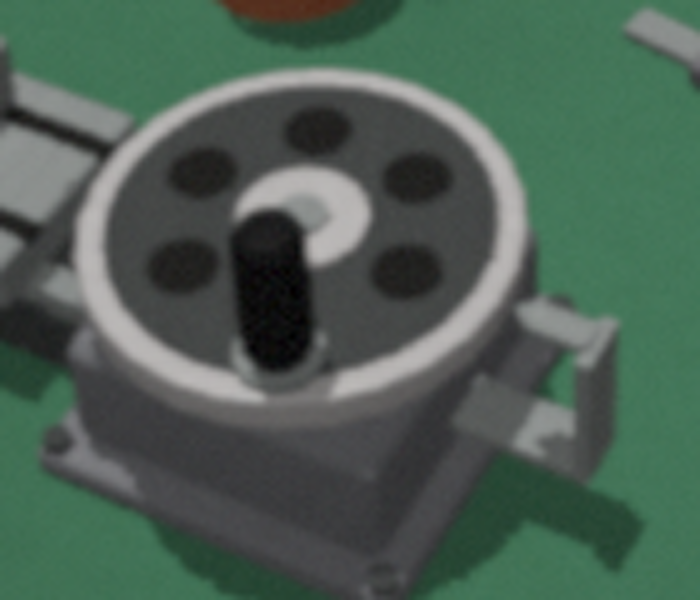

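Emit:
{"api": "servo_tool", "payload": {
  "rows": [
    [[-0.15,0,3.85,0,-0.077,0,1],[-0.15,0,3.85,0,-0.077,0,1],[-0.15,0,3.85,0,-0.077,0,1],[-0.15,0,3.85,0,-0.077,0,1],[-0.15,0,3.85,0,-0.077,0,1],[-0.15,0,3.85,0,-0.077,0,1],[-0.15,0,3.85,0,-0.077,0,1],[-0.15,0,3.85,0,-0.077,0,1]]
  ],
  "grip_force": 40
}}

```text
t: 1.07
tcp_pos: [408.4, -288.8, 404.6]
eef_rot: [[0.816, 0.0, 0.578], [-0.578, -0.0, 0.816], [0.0, -1.0, -0.0]]
force: [0.8, -1.0, 0.1]
finger_gap: 85.6
```

Emit:
{"api": "servo_tool", "payload": {
  "rows": [
    [[-0.15,0,3.85,0,-0.077,0,1],[-0.15,0,3.85,0,-0.077,0,1],[-0.15,0,3.85,0,-0.077,0,1],[-0.15,0,3.85,0,-0.077,0,1],[-0.15,0,3.85,0,-0.077,0,1],[-0.15,0,3.85,0,-0.077,0,1],[-0.15,0,3.85,0,-0.077,0,1],[-0.15,0,3.85,0,-0.077,0,1]]
  ]
}}

```text
t: 1.73
tcp_pos: [500.3, 0.5, 404.6]
eef_rot: [[1.0, 0.0, 0.0], [-0.0, 0.0, 1.0], [0.0, -1.0, 0.0]]
force: [0.2, 0.1, -0.6]
finger_gap: 85.3
```

Emit:
{"api": "servo_tool", "payload": {
  "rows": [
    [[-0.15,0,3.85,0,-0.077,0,1],[-0.15,0,3.85,0,-0.077,0,1],[-0.15,0,3.85,0,-0.077,0,1],[-0.15,0,3.85,0,-0.077,0,1],[-0.15,0,3.85,0,-0.077,0,1],[-0.15,0,3.85,0,-0.077,0,1],[0,0,0,0,0,0,1]]
  ]
}}

```text
t: 2.32
tcp_pos: [446.2, 226.7, 404.7]
eef_rot: [[0.892, -0.001, -0.451], [0.451, 0.001, 0.892], [0.0, -1.0, 0.002]]
force: [0.8, -0.7, 0.3]
finger_gap: 85.5
```

Emit:
{"api": "servo_tool", "payload": {
  "rows": [
    [[3.6,0,-0.47,0,0.02,0,1],[3.6,0,-0.47,0,0.02,0,1],[0,3.2,0,0,0,0,1],[0,3.2,0,0,0,0,1],[0,3.2,0,0,0,0,1],[0,3.15,0,0,0,0,1],[0,0,0,0,0,0,1]]
  ]
}}

```text
t: 2.9
tcp_pos: [515.7, 243.7, 271.6]
eef_rot: [[0.914, -0.008, -0.406], [0.406, -0.004, 0.914], [-0.008, -1.0, -0.0]]
force: [-1.7, -0.9, -1.0]
finger_gap: 85.0
```

```bash
python3 - <<'E'
from h import *
a=bot.camera("top")[120:280,40:240];b=bot.camera("side")[200:360,100:300]
cv2.imwrite("pics/pre.png",cv2.resize(np.vstack([a,b]),(500,800//1*1)) if 0 else np.hstack([cv2.resize(a,(400,320)),cv2.resize(b,(400,320))]))
s=bot.read_state();print(s["tcp_pos"],s["force"],s["joint_pos"])
E
```

```text
[517.22692721 244.50511391 277.48287285] [0.6484086  0.25470432 1.20238326] [ 4.41589098e-01  4.13803961e-01 -8.31589985e-02  1.07535295e+00
 -6.05814701e-07  1.59445200e+00]
```

View pics/pre.png

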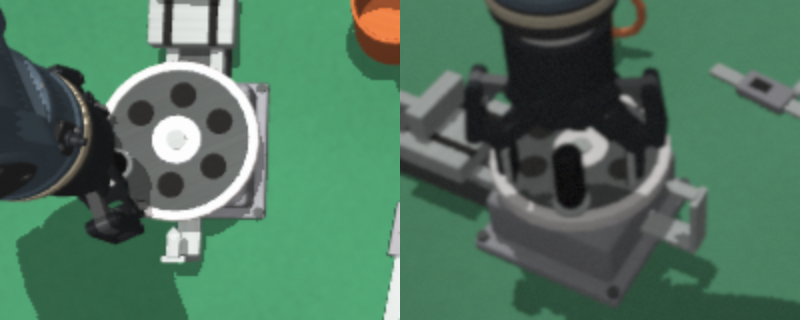

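Emit:
{"api": "servo_tool", "payload": {
  "rows": [
    [[0.08,0,0.68,0,0,0,1],[0,0,0,0,0,0,0.2],[0,0,0,0,0,0,-0.6],[0,0,0,0,0,0,-1],[0,0,0,0,0,0,-1],[0,0,0,0,0,0,-1],[0,0,0,0,0,0,-1],[0,0,0,0,0,0,-1]]
  ],
  "grip_force": 40
}}

```text
t: 3.67
tcp_pos: [515.5, 251.2, 277.6]
eef_rot: [[0.914, 0.0, -0.406], [0.406, 0.0, 0.914], [0.001, -1.0, 0.0]]
force: [-1.2, -0.1, 5.3]
finger_gap: 23.2
```

```bash
python3 - <<'E'
from h import *
b=bot.camera("side")[200:360,100:300]
cv2.imwrite("pics/grip.png",cv2.resize(b,(600,480)))
s=bot.read_state();print(s["t"],s["tcp_pos"],s["force"],s["finger_gap"],s["eef_rot"][:,0])
p=s["tcp_pos"][:2]-[539,197.7];print(np.hypot(*p),np.degrees(np.arctan2(p[1],p[0])))
E
```

```text
3.7167 [515.46224814 251.18081473 277.59368   ] [-1.30086931  0.45559887  5.5991067 ] 23.02306298881874 [9.13930308e-01 4.05870798e-01 5.36637443e-04]
58.43135550827963 113.75505321601395
```

View pics/grip.png

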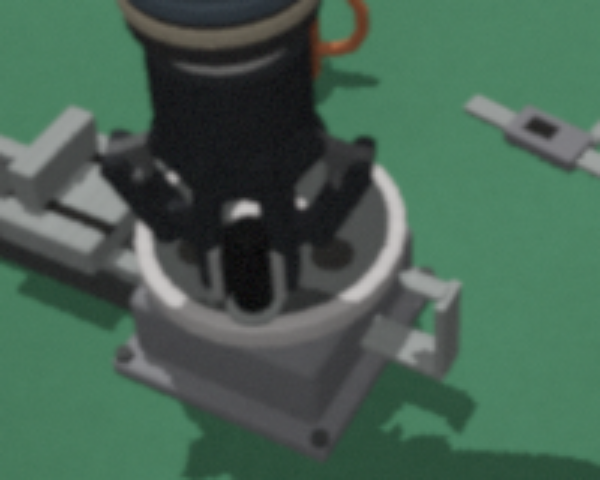

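Emit:
{"api": "servo_tool", "payload": {
  "rows": [
    [[-0.464,0,-0.019,0,-0.08,0,-1],[-0.464,0,-0.019,0,-0.08,0,-1],[-0.464,0,-0.019,0,-0.08,0,-1],[-0.464,0,-0.019,0,-0.08,0,-1],[-0.464,0,-0.019,0,-0.08,0,-1],[-0.464,0,-0.019,0,-0.08,0,-1],[-0.464,0,-0.019,0,-0.08,0,-1],[-0.464,0,-0.019,0,-0.08,0,-1]]
  ]
}}

```text
t: 4.38
tcp_pos: [488.4, 227.3, 277.8]
eef_rot: [[0.487, 0.001, -0.874], [0.874, 0.003, 0.487], [0.003, -1.0, 0.001]]
force: [-1.6, 8.7, 5.4]
finger_gap: 22.8
```

```bash
cat > st.py <<'E'
from h import *
s=bot.read_state();print(s["t"],s["tcp_pos"],s["force"],s["finger_gap"],s["joint_pos"][5])
p=s["tcp_pos"][:2]-[539,197.7];x=s["eef_rot"][:,0];print(np.hypot(*p),np.degrees(np.arctan2(p[1],p[0]))%360,np.degrees(np.arctan2(x[1],x[0])))
E
python3 st.py
```

```text
4.3833 [488.42356178 227.26764091 277.84412678] [-1.62146449  8.68362876  5.36157101] 22.842481651783306 0.9429953824017231
58.58516443253913 149.68889059981137 60.888117472082264
```

Smooth, forces small. Continue: 16 more rows.

Emit:
{"api": "servo_tool", "payload": {
  "rows": [
    [[-0.464,0,-0.019,0,-0.08,0,-1],[-0.464,0,-0.019,0,-0.08,0,-1],[-0.464,0,-0.019,0,-0.08,0,-1],[-0.464,0,-0.019,0,-0.08,0,-1],[-0.464,0,-0.019,0,-0.08,0,-1],[-0.464,0,-0.019,0,-0.08,0,-1],[-0.464,0,-0.019,0,-0.08,0,-1],[-0.464,0,-0.019,0,-0.08,0,-1]]
  ]
}}

```text
t: 5.05
tcp_pos: [480.5, 191.0, 277.6]
eef_rot: [[-0.132, -0.002, -0.991], [0.991, 0.002, -0.132], [0.002, -1.0, 0.002]]
force: [-12.1, 6.7, 13.6]
finger_gap: 23.2
```

Emit:
{"api": "servo_tool", "payload": {
  "rows": [
    [[-0.464,0,-0.019,0,-0.08,0,-1],[-0.464,0,-0.019,0,-0.08,0,-1],[-0.464,0,-0.019,0,-0.08,0,-1],[-0.464,0,-0.019,0,-0.08,0,-1],[-0.464,0,-0.019,0,-0.08,0,-1],[-0.464,0,-0.019,0,-0.08,0,-1],[-0.464,0,-0.019,0,-0.08,0,-1],[0,0,0,0,0,0,-1]]
  ]
}}

```text
t: 5.72
tcp_pos: [493.5, 160.4, 277.5]
eef_rot: [[-0.638, -0.002, -0.77], [0.77, -0.001, -0.638], [0.0, -1.0, 0.002]]
force: [-10.9, -7.4, 16.3]
finger_gap: 23.0
```

```bash
python3 - <<'E'
from h import *
exec(open("st.py").read())
a=bot.camera("top")[120:280,40:240];b=bot.camera("side")[200:360,100:300]
cv2.imwrite("pics/over.png",np.hstack([cv2.resize(a,(400,320)),cv2.resize(b,(400,320))]))
E
```

```text
5.7167 [493.54426961 160.37926598 277.4706107 ] [-10.85344172  -7.42880852  16.29024267] 22.97098380455107 -0.37774758819713616
58.813779107626615 219.38718461562863 129.649999569447
```

View pics/over.png

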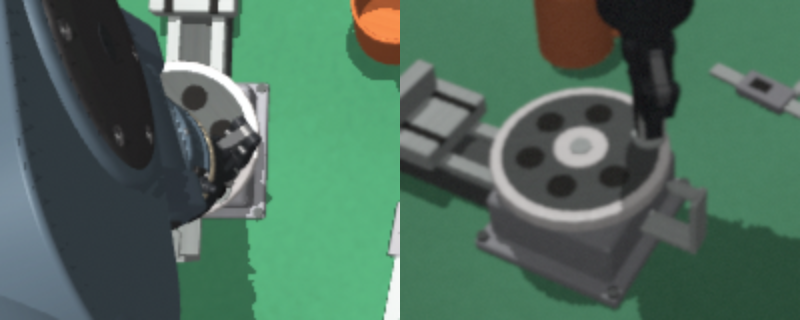

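Emit:
{"api": "servo_tool", "payload": {
  "rows": [
    [[-0.5,0,-0.02,0,-0.085,0,-1],[0,0,0,0,0,0,-1]]
  ]
}}

```text
t: 5.98
tcp_pos: [496.9, 156.7, 277.5]
eef_rot: [[-0.701, -0.002, -0.713], [0.713, -0.001, -0.701], [0.0, -1.0, 0.002]]
force: [-11.3, -7.1, 15.1]
finger_gap: 23.2
```

```bash
python3 st.py
```

```text
5.9833 [496.86353983 156.71746212 277.48978722] [-11.29985246  -7.05935292  15.05435162] 23.16986282825069 -0.47118729638359264
58.77967068672133 224.20462671976708 134.51092875844947
```

Emit:
{"api": "servo_tool", "payload": {
  "rows": [
    [[0.464,0,-0.019,0,0.08,0,-1],[0.464,0,-0.019,0,0.08,0,-1],[0.464,0,-0.019,0,0.08,0,-1],[0.464,0,-0.019,0,0.08,0,-1],[0.464,0,-0.019,0,0.08,0,-1],[0.464,0,-0.019,0,0.08,0,-1],[0.464,0,-0.019,0,0.08,0,-1],[0.464,0,-0.019,0,0.08,0,-1]]
  ]
}}

```text
t: 6.65
tcp_pos: [480.6, 189.8, 277.5]
eef_rot: [[-0.127, -0.002, -0.992], [0.992, -0.002, -0.127], [-0.002, -1.0, 0.002]]
force: [-11.1, -8.9, 15.8]
finger_gap: 22.6
```

Emit:
{"api": "servo_tool", "payload": {
  "rows": [
    [[0.35,0,-0.01,0,0.06,0,-1],[0,0,0,0,0,0,-1],[0,0,0,0,0,0,-1]]
  ]
}}

```text
t: 6.9
tcp_pos: [480.3, 193.7, 277.5]
eef_rot: [[-0.072, -0.002, -0.997], [0.997, -0.0, -0.072], [-0.0, -1.0, 0.002]]
force: [-12.2, -1.7, 14.5]
finger_gap: 22.9
```

```bash
python3 - <<'E'
from h import *
exec(open("st.py").read())
b=bot.camera("side");cv2.imwrite("pics/near_full.png",b)
print([(np.round(d["rect"],1),d["p"]) for d in bot.look_for("big_handle","side")])
cv2.imwrite("pics/near.png",cv2.resize(b[230:350,130:270],(700,600),interpolation=cv2.INTER_CUBIC))
E
```

```text
6.9 [480.2712602  193.74915518 277.47937492] [-12.2050799   -1.74533643  14.47299907] 22.945837095218845 0.3113299323190269
58.86148191291977 183.8486467605371 94.12560127883877
[(array([215.6, 259.5, 231.2, 285.1]), 0.43)]
```

View pics/near.png

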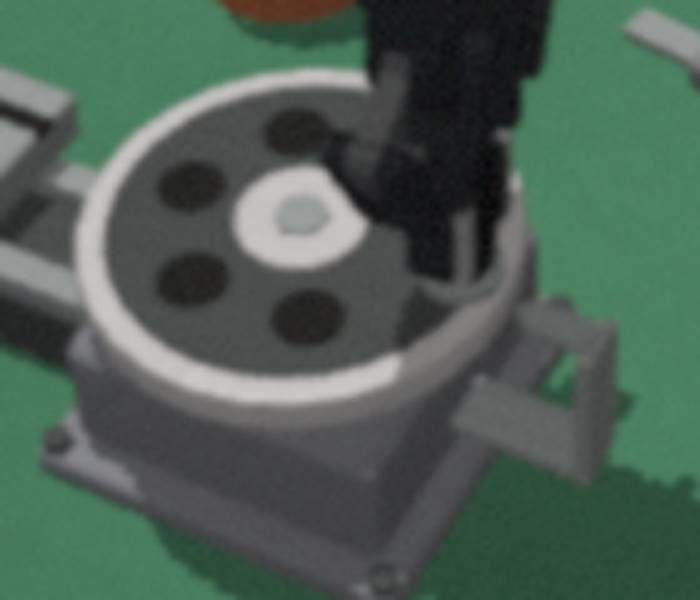

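```bash
python3 - <<'E'
from h import *
from scipy.optimize import least_squares
def fit(cam,f,pts,ks,tip):
    P=np.array([ray(cam,f(p),90)[:2] for p in pts]);ks=np.array(ks)
    def m(v):a=v[3]+ks*np.pi/3;return np.c_[v[0]+v[2]*np.cos(a),v[1]+v[2]*np.sin(a)]
    r=least_squares(lambda v:(m(v)-P).ravel(),[539,198,50,np.radians(g)])
    t=ray(cam,f(tip),89)[:2]-r.x[:2]
    print(cam,r.x[:3],"handle",np.degrees(r.x[3]),"rms",np.sqrt(np.mean(r.fun**2)),"tip",np.hypot(*t),np.degrees(np.arctan2(t[1],t[0]))%360)
zt=lambda p:(p[0]/5+69.6,p[1]/5+139.6); zs=lambda p:(p[0]/5+129.6,p[1]/5+229.6)
g=114  # anticlockwise order from handle: k=1..5 (top image: up=+x,left=+y)
fit("top",zt,[(277,362),(383,315),(398,202),(308,137),(202,182)],[1,2,3,4,5],(284,468))
fit("side",zs,[(407,272),(417,177),(318,130),(203,171),(183,267)],[1,2,3,4,5],(517,308))
g=183
fit("side",zs,[(297,132),(191,186),(192,280),(308,318)],[2,3,4,5],(517,308))
E
```

```text
top [539.21951055 198.45103709  42.10291477] handle 114.2198468983112 rms 0.1353484927758531 tip 80.74489680735928 179.72608116129044
side [538.23906622 195.03644659  42.42572272] handle 113.99008356084813 rms 0.2490896966899137 tip 81.13482461084476 178.69086856107634
side [538.2733351  195.30592434  42.14265868] handle 183.48071522972796 rms 0.016673657795071746 tip 81.16337760815995 178.8816047675896
```

Emit:
{"api": "servo_tool", "payload": {
  "rows": [
    [[0.22,0,-0.01,0,0.038,0,-1],[0.2,0,-0.01,0,0.035,0,-1],[0,0,0,0,0,0,-1],[0,0,0,0,0,0,-1]]
  ]
}}

```text
t: 7.33
tcp_pos: [480.2, 197.8, 277.5]
eef_rot: [[0.001, -0.002, -1.0], [1.0, -0.001, 0.001], [-0.001, -1.0, 0.002]]
force: [-12.5, -3.3, 16.1]
finger_gap: 22.9
```

```bash
python3 - <<'E'
from h import *
exec(open("st.py").read())
b=bot.camera("side");cv2.imwrite("pics/near2.png",cv2.resize(b[230:350,130:270],(700,600),interpolation=cv2.INTER_CUBIC))
E
```

```text
7.3333 [480.20139822 197.75361358 277.48041169] [-12.5242584   -3.3428031   16.11309374] 22.914724814590326 0.3915651813724069
58.798626221757345 179.94775673685797 89.94475994389661
```

View pics/near2.png

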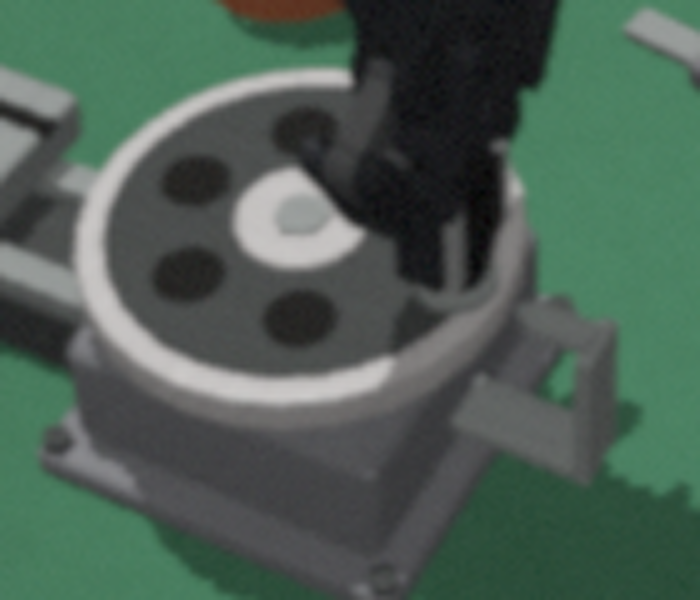

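Emit:
{"api": "servo_tool", "payload": {
  "rows": [
    [[0.06,0,0,0,0.01,0,-1],[0,0,0,0,0,0,-1],[0,0,0,0,0,0,-1]]
  ]
}}

```text
t: 7.63
tcp_pos: [480.2, 198.2, 277.5]
eef_rot: [[0.011, -0.002, -1.0], [1.0, -0.001, 0.011], [-0.001, -1.0, 0.002]]
force: [-12.3, -4.8, 16.7]
finger_gap: 23.1
```

```bash
python3 st.py
```

```text
7.6333 [480.19524238 198.21742716 277.46606169] [-12.34704744  -4.79109093  16.74181251] 23.127270734896843 0.40242138418029294
58.80703401210108 179.49586345617405 89.37453102182754
```

Emit:
{"api": "servo_tool", "payload": {
  "rows": [
    [[0,0,0,0,0,0,-0.3],[0,0,0,0,0,0,0],[0,0,0,0,0,0,0.5],[0,0,0,0,0,0,1],[0,0,0,0,0,0,1],[0,0,0,0,0,0,1]]
  ]
}}

```text
t: 8.13
tcp_pos: [481.2, 198.7, 277.2]
eef_rot: [[0.011, -0.0, -1.0], [1.0, 0.0, 0.011], [0.0, -1.0, 0.0]]
force: [0.5, -0.2, 0.7]
finger_gap: 85.2
```

Emit:
{"api": "servo_tool", "payload": {
  "rows": [
    [[0,-1.5,0,0,0,0,1],[0,-3,0,0,0,0,1],[0,-4,0,0,0,0,1],[0,-4,0,0,0,0,1],[0,-3,0,0,0,0,1],[0,0,0,0,0,0,1]]
  ]
}}

```text
t: 8.63
tcp_pos: [481.7, 198.9, 438.2]
eef_rot: [[0.011, 0.008, -1.0], [1.0, 0.003, 0.011], [0.003, -1.0, -0.008]]
force: [1.4, 1.0, 0.9]
finger_gap: 85.7
```

Emit:
{"api": "servo_tool", "payload": {
  "rows": [
    [[4,0,0,0,0,0,1],[4,0,0,0,0,0,1],[-4,0,0,0,0,0,1],[-4,0,0,0,0,0,1],[-4,0,0,0,0,0,1],[-4,0,0,0,0,0,1],[-4,0,0,0,0,0,1],[-4,0,0,0,0,0,1]]
  ]
}}

```text
t: 9.3
tcp_pos: [478.9, 37.0, 432.2]
eef_rot: [[0.01, 0.0, -1.0], [1.0, -0.0, 0.01], [-0.0, -1.0, -0.0]]
force: [0.5, 0.4, 0.4]
finger_gap: 85.3
```

Emit:
{"api": "servo_tool", "payload": {
  "rows": [
    [[-4,0,0,0,0,0,1],[-4,0,0,0,0,0,1],[-4,0,0,0,0,0,1],[-4,0,0,0,0,0,1],[0,0,0,0,0,0,1],[0,0,0,0,0,0,1]]
  ]
}}

```text
t: 9.8
tcp_pos: [477.5, -123.2, 431.9]
eef_rot: [[0.015, -0.0, -1.0], [1.0, 0.0, 0.015], [0.0, -1.0, 0.0]]
force: [-0.2, 1.0, -0.7]
finger_gap: 85.4
```

```bash
python3 - <<'E'
from h import *
s=bot.read_state();print(s["t"],s["tcp_pos"],s["force"])
b=bot.camera("side")[230:350,130:270];a=bot.camera("top")[140:260,70:190]
cv2.imwrite("pics/fin_s.png",cv2.resize(b,(700,600),interpolation=cv2.INTER_CUBIC))
cv2.imwrite("pics/fin_t.png",cv2.resize(a,(600,600),interpolation=cv2.INTER_CUBIC))
E
```

```text
9.8 [ 477.4800939  -123.18533464  431.9433823 ] [-0.15850697  0.97907686 -0.73860754]
```

View pics/fin_s.png

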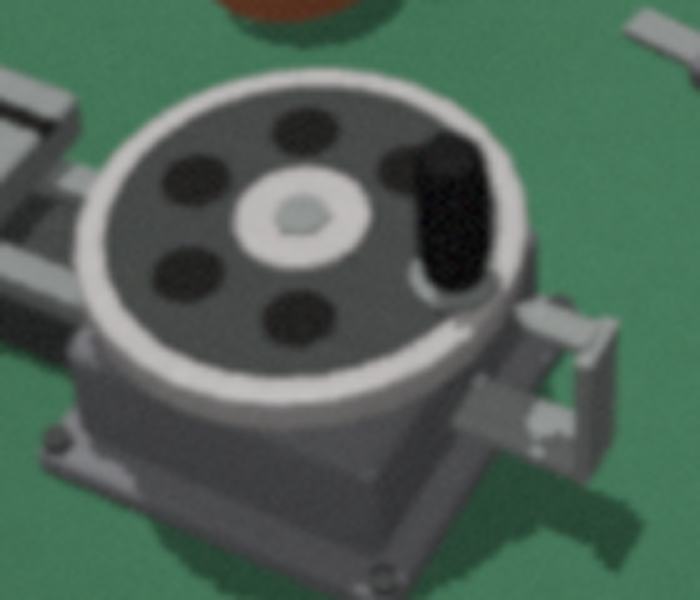

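View pics/fin_t.png

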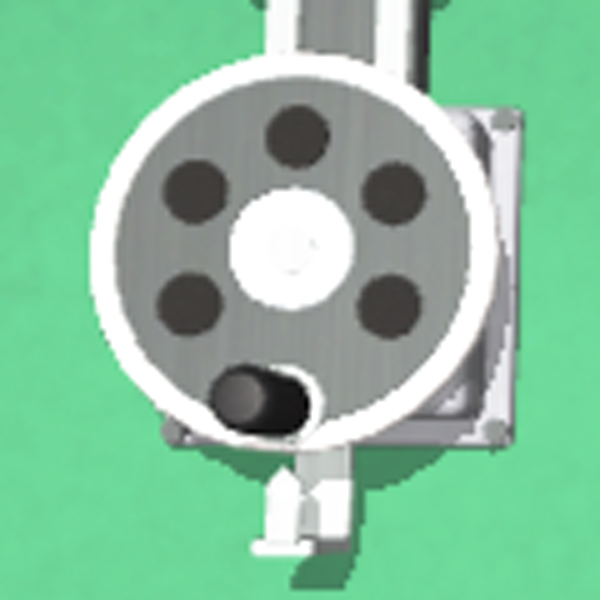

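```bash
python3 - <<'E'
from h import *
from scipy.optimize import least_squares
def fit(cam,f,pts,ks,tip):
    P=np.array([ray(cam,f(p),90)[:2] for p in pts]);ks=np.array(ks)
    def m(v):a=v[3]+ks*np.pi/3;return np.c_[v[0]+v[2]*np.cos(a),v[1]+v[2]*np.sin(a)]
    r=least_squares(lambda v:(m(v)-P).ravel(),[539,198,50,np.pi])
    t=ray(cam,f(tip),89)[:2]-r.x[:2]
    print(cam,r.x[:3],"handle",np.degrees(r.x[3]),"rms",np.sqrt(np.mean(r.fun**2)),"tip",np.hypot(*t),np.degrees(np.arctan2(t[1],t[0]))%360)
zt=lambda p:(p[0]/5+69.6,p[1]/5+139.6); zs=lambda p:(p[0]/5+129.6,p[1]/5+229.6)
fit("top",zt,[(389,306),(393,193),(297,136),(195,191),(189,304)],[1,2,3,4,5],(284,468))
fit("side",zs,[(305,131),(196,181),(188,274),(299,319)],[2,3,4,5],(517,308))
s=np.array([ray("top",zt((240,396)),150)[:2]]);print(s)
E
```

```text
top [539.26533181 198.6786605   42.11303026] handle 179.4998353331358 rms 0.055526512449741085 tip 80.78995060103131 179.88766413266953
side [538.25886193 195.27224253  42.11704997] handle 179.63471040512354 rms 0.16227727768696748 tip 81.1495717160465 178.85762874418307
[[481.53108203 198.15636046]]
```

```bash
python3 -c "
from plant import bot
print(bot.sign_off())"
```

```text
the job is handed in; nothing more can be done
None
```

I turned the larger handwheel anticlockwise by its handle to about 45° past the pointer. I then brought it back clockwise only, about 45° (0.78 rad), well over the 0.34 rad of play. I let go, backed the arm clear and handed in at about 10 s.

- **Alignment:** with the arm clear, the wheel's hole pattern puts the handle at 179.5° in the top picture and 179.6° in the side picture. The pointer tip is at 179.9° and 178.9° in the same pictures. The two cameras disagree on the sign of the error (−0.4° and +0.8°), so the handle is in line to within about 1°.
- **Forces:** the readings I took with the handle gripped stayed under about 25 N at the wrist. They fell to about 1 N after release.
- **Play:** I inferred that it is taken up from the clockwise travel; I did not measure it.
- **Smaller wheel:** I never touched it, but I did not look at it again at the end.

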